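# Pour ferrite rods from a scoop into a grooved tray

### The arm

A 6-joint arm with a two-finger parallel gripper is mounted at the origin on a cart in front of the work surface, level with it; the furniture and walls round the work are solid. World frame = base frame: x ahead of the robot, y to its left, z up, the work surface at z = 0. Lengths are in m, angles in rad, forces in N, time in s.
With the tool pointing down it reaches from about 0.375 to 0.9 m from the base axis. Payload 3.1 kg.
Tool frame: the origin (TCP) lies at the centre of the arm's flange, where the gripper is bolted on; the fingertips stand 173 mm ahead of it and the grasp point (between the pads) lies 155 mm ahead of it; z points along the fingers, x is the direction in which the jaws open and shut, and the axes are right-handed (so a half turn about z gives the same grasp; the last joint's range is limited). The gripper opens to 85 mm and grips with 20 to 120 N. Pads are 22 mm wide; open, the fingers measure 114 mm over their backs; the gripper's body (76 mm by 85 mm) begins 54 mm behind the grasp point. The pads swing forward as they close: fully open they stand 13 mm farther back than shut.
Start: joints at [-1.476, 0.527, 1.433, -0, 1.181, -0.178], TCP at [0.168, -0.602, 0.405] pointing down, gripper open.
Joint ranges: [-3.08, 3.08], [-0.75, 2.2], [0.22, 2.44], [-1.43, 4.57], [0, 2.65], [-2.85, 2.85]. Speed limits (rad/s): [2.79, 2.79, 3.14, 3.14, 3.14, 3.14].

### API

Orientations are given as a unit quaternion [x, y, z, w].
In Python, from station import manip gives the robot as it stands.
- The arm moves only by the shell command python3 -m jog 'ROWS' [OPENING] [FORCE]. ROWS is JSON, a list that holds one entry, the list of rows, each a list of 4 numbers: the shift along the world's x, y, z in mm, then the turn about the world's z in degrees. A call has exactly 8 rows; each row shifts and turns the commanded pose from where the row before left it; what a row does not reach is not made up. A row lasts 1/8 s, in which the tool goes at most 62.5 mm and 10.7 degrees, less where a joint would pass 70% of its speed; a pose out of reach is approached as far as the arm can. A call is refused whole if a number of a shift passes 62.5 or a number of a turn 10.7, either way. A call with a gripper value outside its range is refused whole. OPENING is the opening in per cent of the stroke, from 0 (shut) to 100 (fully open), set as the call begins (- or left out, the last holds). The fingers move at their own pace and stop on an object; FORCE is the grip in N (left out, the last holds). Time passes only in rows, so rows that do not move let the fingers close, or fill a call up. It gives the time, the measured TCP pose, the force and the opening at its end, in the units of the state.
- manip.sense(): the state, without advancing time (a new reading comes with each control period).
- manip.snapshot(name): name is "scene" or "top" or "wrist"; returns the picture (384x512x3 uint8, red, green, blue); there is no depth.
- manip.camera_info(name): a dict with "fx", "fy", "cx", "cy" (pixels), "R" (3x3) and "t" (3): a world point X has camera coordinates R X + t. Camera axes: x right, y down, z forward; pixel columns grow to the right and rows downward; lengths in m; the calibration is good to about 2 mm. A picture is of the moment at which its call begins: read the wrist's pose just before it. camera_info takes no time and is no camera call; for the wrist camera it gives the pose at the moment of the call.
- manip.sign_off(): hands the job in, once; it reports no verdict.
The state is a dict: "t": time; "q": joint angles; "qd": joint speeds; "tau": joint torques, N m; "tcp_pos": TCP position; "tool_rot": TCP orientation; "force": force on the tool from outside, world axes, zero at the start; "ft_torque": the same for the moment, N m; "finger_gap": opening from 0.0 (shut) to 1.0 (fully open).
Only numpy, scipy, OpenCV 4.12 (cv2) and the standard library are available. Lean on these libraries where they do the work, as an engineer would, in place of code of your own. Each camera call takes 0.05 s, during which the arm holds its last target. There are 200 camera calls.

### The job

Pick up the scoop by its grip bar with the two ferrite rods lying in it and pour them into the grooved tray (not the flat one), so that each rod rolls out and settles in a groove. Ferrite is brittle, so pour from just above the tray; then set the empty scoop down upright on the bench.

Things in the scene. Friction and masses are not known exactly. Their poses are not given: they have to be found in the camera images.
- scoop_grip (a point): Centre of the scoop's black grip bar (84 mm along y, 12 thick along x, 16 high; 80 mm above the scoop's underside, 40 mm clear below). Steel scoop 90x84x88 mm, 160 g. Axes: z up, -x to the open mouth, +x to the back wall. Mouth edge of the floor: 45 mm toward -x, 63 below this point; foot rail: 19 toward -x, 80 below. Floor drops 8 deg to the back: level holds the rods, tipping mouth-down 25-35 deg pours.
- groove_tray: Grooved aluminium tray, fixed, 113 (x) by 118 mm (y); origin centre of underside, z up. Half-round dark steel ridges along y at x = +-7.5, +-22.5, +-37.5 mm make seven grooves (centres x = 0, +-15, +-30, +-45); groove floor z = 8, ridge tops 11, walls to 18, 4 thick. A seated rod lies along y, centre at z = 15. A like tray with a flat floor, to the left or right, is the wrong one.
- rod_a: Dark grey round ferrite rod, 14 mm diameter, 70 mm long, about 50 g; origin at its centre, y along the rod (x and z turn as it rolls). Starts in the scoop, lying across it at the back wall.
- rod_b: The second, identical rod; starts in the scoop, beside the first, on the mouth side of it.

How it is judged:
On the way, in this order (a step that is already met when the one before it is completed fails the run):
1. the scoop is lifted off the bench with both rods in it (height (world z) of scoop_grip above 0.11 m and distance between each of rod_a, rod_b and scoop_grip below 0.085 m), for 0.2 s.
2. both rods lie in grooves of the grooved tray, poured while the scoop is still off the bench or tipped (z of rod_a in the frame of groove_tray between 0.01 and 0.0167 m and x of rod_a in the frame of groove_tray between -0.053 and 0.053 m and y of rod_a in the frame of groove_tray between -0.057 and 0.057 m and angle between the y axis of each of rod_a, rod_b and the y axis of groove_tray, either way round below 0.175 rad and z of rod_b in the frame of groove_tray between 0.01 and 0.0167 m and x of rod_b in the frame of groove_tray between -0.053 and 0.053 m and y of rod_b in the frame of groove_tray between -0.057 and 0.057 m and (height (world z) of scoop_grip above 0.09 m or angle between scoop_grip's own z axis and vertical above 0.17 rad)), for 0.1 s.
At the end, for the whole second after the job is handed in: Both rods lie at rest at the bottom of grooves of the grooved tray (centre less than 16.7 mm above the tray's underside, within its walls, along the grooves within 10 degrees), and the scoop stands on the bench, upright within 10 degrees (grip bar centre 70 to 90 mm above the bench) (z of rod_a in the frame of groove_tray between 0.01 and 0.0167 m and x of rod_a in the frame of groove_tray between -0.053 and 0.053 m and y of rod_a in the frame of groove_tray between -0.057 and 0.057 m and angle between the y axis of each of rod_a, rod_b and the y axis of groove_tray, either way round below 0.175 rad and linear speed of each of rod_a, rod_b below 0.03 m/s and z of rod_b in the frame of groove_tray between 0.01 and 0.0167 m and x of rod_b in the frame of groove_tray between -0.053 and 0.053 m and y of rod_b in the frame of groove_tray between -0.057 and 0.057 m and height (world z) of scoop_grip between 0.07 and 0.09 m and angle between scoop_grip's own z axis and vertical below 0.175 rad); the robot touches nothing.
It fails at once if a rod, out of the scoop, moves faster than 1.2 m/s (dropped from about 70 mm or more, or flung) ((distance between rod_a and scoop_grip above 0.095 m and linear speed of rod_a above 1.2 m/s) or (distance between rod_b and scoop_grip above 0.095 m and linear speed of rod_b above 1.2 m/s)).
It also fails if it takes over 51 s, if anything falls off the work surface, if the arm or the gripper's body presses on something with over 40 N, if the wrist force passes 120 N, or if a joint passes its speed limit or range.

## Working session

There is one attempt and no reset: what is moved stays moved. The work goes in short steps, Python scripts to look and compute and a shell command to move; the robot and the scene stay as the last step left them, time stands still between calls to the robot, and variables do not carry over. Pictures are saved under pics/ and viewed, about 8 in all and at most 12, crops included, and the job is handed in when it is done.

```bash
mkdir -p pics
cat > h.py <<'E'
import numpy as np, cv2
from station import manip
def snap(n,f):
    c=manip.camera_info(n); im=manip.snapshot(n); cv2.imwrite(f'pics/{f}.png',im[:,:,::-1]); return im,c
def ray(c,u,v,z):
    R=np.array(c['R']);t=np.array(c['t']);o=-R.T@t
    d=R.T@np.array([(u-c['cx'])/c['fx'],(v-c['cy'])/c['fy'],1.]); return o+d*(z-o[2])/d[2]
def proj(c,X):
    p=np.array(c['R'])@np.array(X)+np.array(c['t']); return np.array([c['fx']*p[0]/p[2]+c['cx'],c['fy']*p[1]/p[2]+c['cy']])
E
python3 - <<'E'
from h import *
a,c1=snap('top','top1'); b,c2=snap('scene','scene1')
for c in (c1,c2): print({k:np.round(v,3).tolist() for k,v in c.items()})
s=manip.sense(); print(s['t'],s['tcp_pos'],s['tool_rot'],s['finger_gap'])
E
```

```text
{'fx': 429.035, 'fy': 429.035, 'cx': 256.356, 'cy': 191.47, 'R': [[0.024, -1.0, 0.013], [-0.999, -0.025, -0.049], [0.049, -0.012, -0.999]], 't': [-0.055, 0.564, 0.885]}
{'fx': 483.319, 'fy': 483.319, 'cx': 253.498, 'cy': 192.336, 'R': [[0.602, -0.799, -0.021], [-0.337, -0.23, -0.913], [0.724, 0.556, -0.407]], 't': [-0.354, 0.259, 0.565]}
0.1 [ 0.16839852 -0.60157802  0.40383708] [ 7.96689637e-01 -6.04387862e-01 -6.47852874e-04 -7.18192797e-04] 1.0001711417388097
```

View pics/top1.png

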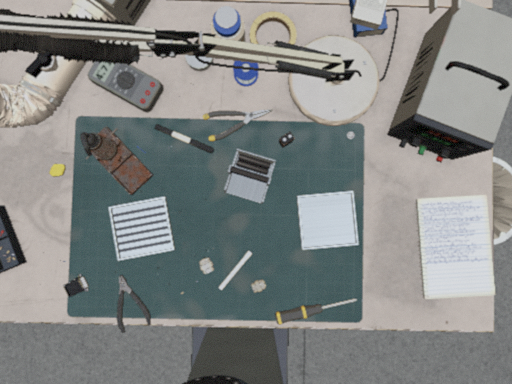

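View pics/scene1.png

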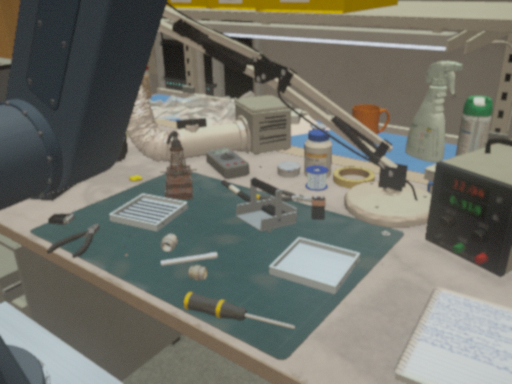

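The top view shows the grooved tray at (141,228), ridges running along the image columns axis (world y, slightly turned), the flat tray at (328,220) and the scoop at (250,176). I'll zoom in on the scoop and tray.

Run:
```python
from h import *
a=cv2.imread('pics/top1.png'); b=cv2.imread('pics/scene1.png')
A=cv2.resize(a[140:215,210:290],None,fx=5,fy=5,interpolation=cv2.INTER_CUBIC)
B=cv2.resize(a[190:265,100:180],None,fx=5,fy=5,interpolation=cv2.INTER_CUBIC)
C=cv2.resize(b[170:240,225:305],None,fx=5,fy=5,interpolation=cv2.INTER_CUBIC)[:225]
C=cv2.resize(b[170:240,225:335],(350*110//70,350)) if 0 else cv2.resize(b[175:235,230:310],(300,225),interpolation=cv2.INTER_CUBIC)
o=np.zeros((600,800,3),np.uint8); o[:375,:400]=A; o[:375,400:]=B; o[375:,:300]=C; cv2.imwrite('pics/z1.png',o)
```

```text
(no output)
```

View pics/z1.png

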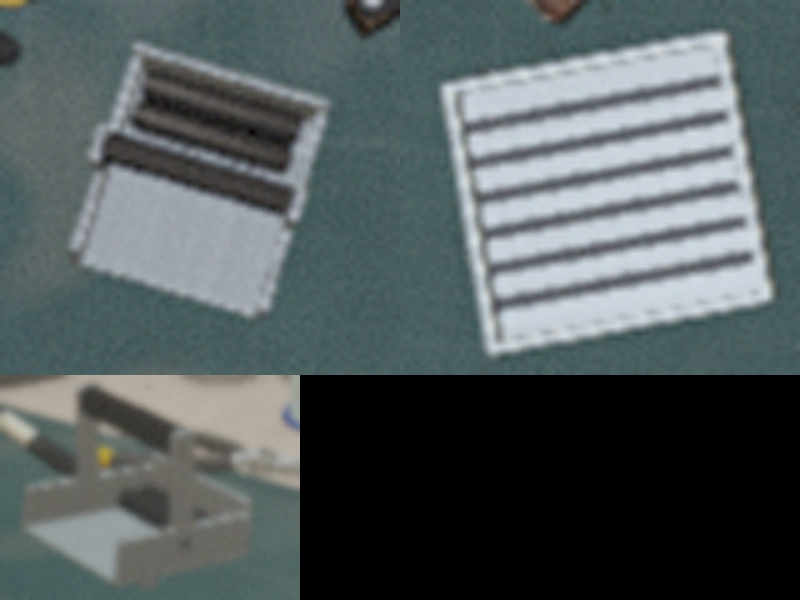

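Run:
```python
from h import *
c=manip.camera_info('top')
f=lambda x,y,ox,oy,z: ray(c,ox+(x+.5)/5-.5,oy+(y+.5)/5-.5,z)
L=f(104,147,210,140,.085);R=f(291,201,210,140,.085)
print('bar',L,R,(L+R)/2,np.linalg.norm(L-R),'yaw of +y deg',np.degrees(np.arctan2(-(L-R)[0],(L-R)[1])))
P=[f(x-400,y,100,190,.018) for x,y in((441,86),(727,32),(773,298),(491,354))]
print('tray',np.round(P,4).tolist(),np.mean(P,0)); 
for i in range(4):
  d=P[(i+1)%4]-P[i]; print(np.linalg.norm(d),np.degrees(np.arctan2(d[1],d[0])))
# mouth corners z=.017
M=[f(x,y,210,140,.017) for x,y in((80,262),(258,316))];print('mouth',M,np.mean(M,0))
s=manip.sense(); from scipy.spatial.transform import Rotation as Ro
print(Ro.from_quat(s['tool_rot']).as_matrix().round(3),s['tcp_pos'])
```

```text
bar [0.60346381 0.01032548 0.085     ] [ 0.58434112 -0.06245828  0.085     ] [ 0.59390246 -0.0260664   0.085     ] 0.07525392461485898 yaw of +y deg -14.72078943609352
tray [[0.5251, 0.2655, 0.018], [0.5504, 0.148, 0.018], [0.4409, 0.1253, 0.018], [0.4153, 0.2405, 0.018]] [0.48293528 0.19480819 0.018     ]
0.12015477235189867 -77.85254393085673
0.11187074002346656 -168.2709806564641
0.11799447861600199 102.53057701964066
0.11266478692292478 12.831949245689541
mouth [array([0.56188584, 0.02244456, 0.017     ]), array([ 0.54116174, -0.0523528 ,  0.017     ])] [ 0.55152379 -0.01495412  0.017     ]
[[ 0.269 -0.963 -0.   ]
 [-0.963 -0.269  0.002]
 [-0.002 -0.    -1.   ]] [ 0.16839852 -0.60157802  0.40383708]
```

```bash
python3 -m jog '[[[10,13,0,2],[22,30,-6,3.7],[27,36,-6,3.7],[27,36,-6,3.7],[27,36,-6,3.7],[27,36,-6,3.7],[27,36,-6,3.7],[27,36,-6,3.7]]]' 50 20; python3 -m jog '[[[27,36,-6,3.7],[27,36,-6,3.7],[27,36,-6,3.7],[27,36,-6,3.7],[27,36,-6,3.7],[27,37,-6,3.7],[27,37,-6,3.7],[27,37,-6,3.7]]]'; python3 -m jog '[[[20,26,-3,2],[14,25,0,1.9],[0,0,0,0],[0,0,0,0],[0,0,0,0],[0,0,0,0],[0,0,0,0],[0,0,0,0]]]'
python3 - <<'E'
from h import *
im,c=snap('wrist','w1');s=manip.sense();print(s['t'],s['tcp_pos'],s['finger_gap'],s['q'])
cv2.imwrite('pics/w1.png',cv2.resize(im[:,:,::-1],None,fx=1.5,fy=1.5))
for P in ([.5945,-.0263,.08],[.5945,-.0263,.088]): print(proj(c,P)*1.5)
E
```

```text
t: 1.1
tcp_pos: [0.3632, -0.3405, 0.3626]
tool_rot: [0.92, -0.393, -0.0, -0.0]
force: [0.8, 0.3, 0.0]
finger_gap: 0.501
t: 2.1
tcp_pos: [0.5786, -0.0495, 0.3145]
tool_rot: [0.989, -0.145, -0.0, -0.0]
force: [-0.1, 0.2, 0.7]
finger_gap: 0.501
t: 3.1
tcp_pos: [0.6124, -0.0012, 0.3118]
tool_rot: [0.994, -0.113, -0.0, -0.0]
force: [-0.4, 0.2, 0.1]
finger_gap: 0.501
3.15 [ 0.61237827 -0.00107902  0.31172342] 0.4980264964803932 [-1.84035768e-01  6.25196614e-01  1.54797508e+00  3.55549103e-05
  9.68460111e-01  4.26773441e-02]
[368.25950127 369.90281579]
[367.50375366 377.34853895]
```

View pics/w1.png

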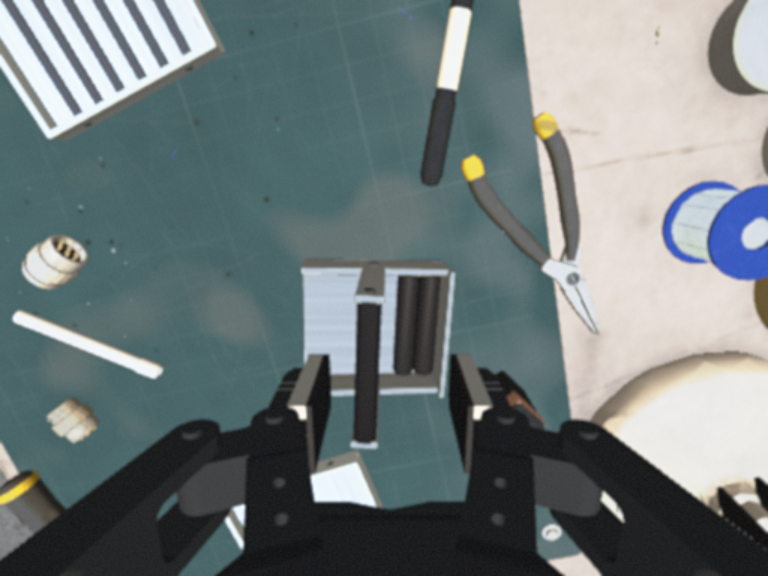

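Run:
```python
from h import *
c=manip.camera_info('wrist')
f=lambda x,y,z: ray(c,x/1.5,y/1.5,z)
a,b=f(370,291,.088),f(365,447,.088);print(a,b,(a+b)/2,np.linalg.norm(a-b),np.degrees(np.arctan2(-(a-b)[0],(a-b)[1])))
# tray outer near-side corners visible (z=.018)
p,q=f(52,137,.018),f(221,48,.018);print(p,q,np.linalg.norm(p-q),np.degrees(np.arctan2((q-p)[1],(q-p)[0])))
ct,th=np.array([.483,.195]),np.radians(12.3)
R=np.array([[np.cos(th),-np.sin(th)],[np.sin(th),np.cos(th)]])
print('expected',ct+R@[-.0565,-.059],ct+R@[.0565,-.059])
s=manip.sense();print(s['tcp_pos'])
```

```text
[0.6063131  0.01700442 0.088     ] [ 0.58359472 -0.06529419  0.088     ] [ 0.59495391 -0.02414489  0.088     ] 0.08537673656448999 -15.432073147239661
[0.44252834 0.12759494 0.018     ] [0.55217311 0.14905859 0.018     ] 0.11172584581091105 11.075949821611594
expected [0.44036572 0.12531809] [0.55077187 0.14939053]
[ 0.61237827 -0.00107902  0.31172342]
```

```bash
python3 -m jog '[[[-9,-12,0,-1.2],[-8.4,-11.4,0,-1.1],[0,0,-15,0],[0,0,-20,0],[0,0,-20,0],[0,0,-15,0],[0,0,-6.7,0],[0,0,0,0]]]' 50 20; python3 -m jog '[[[0,0,0,0],[0,0,0,0],[0,0,0,0],[0,0,0,0],[0,0,0,0],[0,0,0,0],[0,0,0,0],[0,0,0,0]]]' 0 20
```

```text
t: 4.15
tcp_pos: [0.595, -0.0242, 0.2345]
tool_rot: [0.991, -0.133, -0.0, -0.0]
force: [0.6, -0.1, -0.3]
finger_gap: 0.499
t: 5.15
tcp_pos: [0.5952, -0.0243, 0.2357]
tool_rot: [0.991, -0.133, 0.001, 0.0]
force: [-0.5, -0.6, 5.7]
finger_gap: 0.135
```

Run:
```python
from h import *
a=cv2.imread('pics/top1.png'); b=cv2.imread('pics/scene1.png')
c=manip.camera_info('top');cs=manip.camera_info('scene')
ct,th=np.array([.4845,.1955]),np.radians(12)
R=np.array([[np.cos(th),-np.sin(th)],[np.sin(th),np.cos(th)]])
for f in (0,.04):
  for uv in ((131,191),(150,180),(102,157),(120,130)):
    print(f,uv,(R.T@(ray(c,*uv,f)[:2]-ct)*1000).round())
def w(x,y,z): return np.append(ct+R@[x,y],z)
def draw(im,cam,z,col):
  fp=np.array([proj(cam,w(x,y,z)) for x,y in((.030,-.042),(.030,.042),(.121,.042),(.121,-.042))]); return fp
k=5
A=cv2.resize(a[115:235,75:175],None,fx=k,fy=k,interpolation=cv2.INTER_CUBIC)
B=cv2.resize(b[120:240,95:195],None,fx=k-2,fy=k-2,interpolation=cv2.INTER_CUBIC)
for z,col in((0,(0,255,0)),(.09,(0,0,255))):
  cv2.polylines(A,[((draw(a,c,z,0)-[75,115])*k).astype(int)],True,col); cv2.polylines(B,[((draw(b,cs,z,0)-[95,120])*(k-2)).astype(int)],True,col)
o=np.zeros((600,800,3),np.uint8);o[:,:500]=A;o[:360,500:]=B;cv2.imwrite('pics/z2.png',o)
```

```text
0 (131, 191) [80. 12.]
0 (150, 180) [ 95. -31.]
0 (102, 157) [162.  60.]
0 (120, 130) [212.  13.]
0.04 (131, 191) [76.  1.]
0.04 (150, 180) [ 91. -40.]
0.04 (102, 157) [155.  47.]
0.04 (120, 130) [203.   2.]
```

View pics/z2.png

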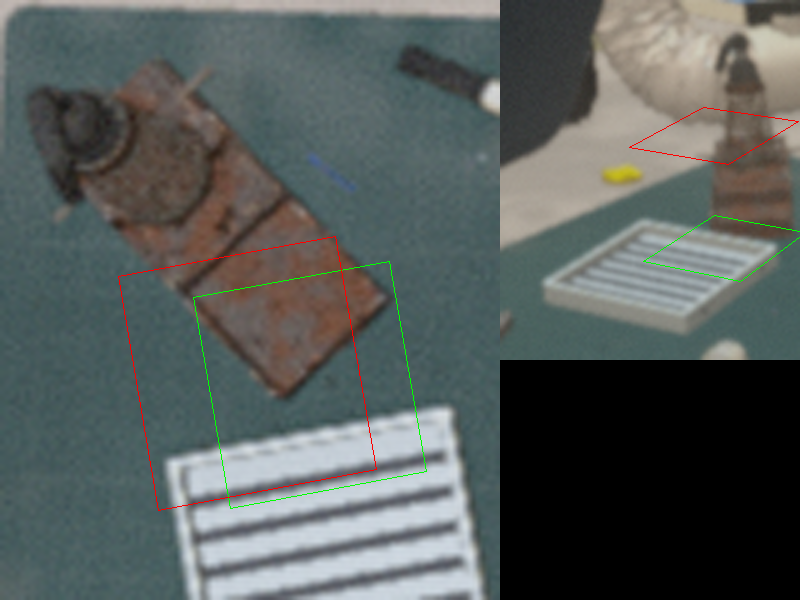

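The brown object blocks the tray's far side, where the scoop (mouth toward -x) would have to stand. I'll pour from the robot's side instead. That means turning the scoop by about 207°, with a regrasp halfway. First I lift it.

```bash
python3 -m jog '[[[0,0,4,0],[0,0,8,0],[0,0,10,0],[0,0,10,0],[0,0,8,0],[0,0,5,0],[0,0,0,0],[0,0,0,0]]]'
python3 - <<'E'
from h import *
im,c=snap('wrist','w2');jm,c2=snap('scene','s2');s=manip.sense();print(s['t'],s['tcp_pos'],s['finger_gap'])
o=np.zeros((576,800,3),np.uint8);o[:384,:512]=im[:,:,::-1];o[384:,:288]=cv2.resize(jm[150:246,220:364,::-1],None,fx=2,fy=2);cv2.imwrite('pics/v2.png',o)
E
```

```text
t: 6.15
tcp_pos: [0.5949, -0.0242, 0.2798]
tool_rot: [0.991, -0.133, -0.0, -0.0]
force: [0.1, 0.6, -2.4]
finger_gap: 0.137
6.25 [ 0.59485832 -0.02422206  0.27963204] 0.13666333114527435
```

View pics/v2.png

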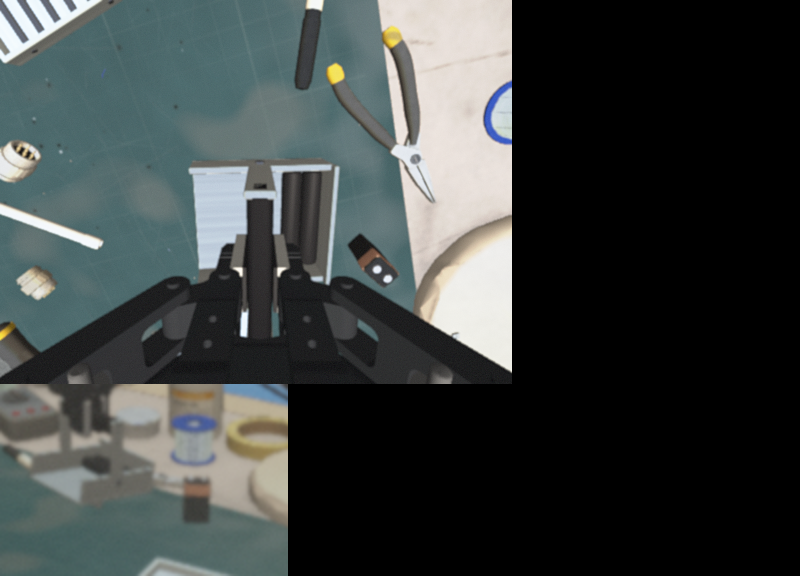

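Both rods are in the scoop, which hangs level (wrist view: rods at (290–315, 170–265)). Next I turn it by +104° and set it down.

```bash
python3 -m jog '[[[0,0,0,3],[0,0,0,6],[0,0,0,8],[0,0,0,8],[0,0,0,8],[0,0,0,8],[0,0,0,8],[0,0,0,8]]]'; python3 -m jog '[[[0,0,0,8],[0,0,0,8],[0,0,0,8],[0,0,0,8],[0,0,0,8],[0,0,0,5],[0,0,0,2],[0,0,0,0]]]';  python3 -m jog '[[[0,0,-8,0],[0,0,-10,0],[0,0,-10,0],[0,0,-8,0],[0,0,-5,0],[0,0,-2,0],[0,0,-1,0],[0,0,0,0]]]'
```

```text
t: 7.25
tcp_pos: [0.595, -0.0243, 0.2796]
tool_rot: [0.934, 0.358, -0.0, -0.0]
force: [-0.2, 0.2, -2.7]
finger_gap: 0.138
t: 8.25
tcp_pos: [0.595, -0.0242, 0.2798]
tool_rot: [0.715, 0.699, -0.0, -0.0]
force: [0.0, 0.4, -2.9]
finger_gap: 0.135
t: 9.25
tcp_pos: [0.5951, -0.0243, 0.2362]
tool_rot: [0.715, 0.699, 0.0, 0.0]
force: [0.2, -0.6, -2.1]
finger_gap: 0.135
```

```bash
python3 -m jog '[[[0,0,-0.7,0],[0,0,0,0],[0,0,0,0],[0,0,8,0],[0,0,15,0],[0,0,20,0],[0,0,20,-2],[0,0,2,-6]]]' 50 20; python3 -m jog '[[[0,0,0,-10],[0,0,0,-10],[0,0,0,-10],[0,0,0,-10],[0,0,0,-10],[0,0,0,-10],[0,0,0,-10],[0,0,0,-10]]]';  python3 -m jog '[[[0,0,0,-10],[0,0,0,-10],[0,0,0,-10],[0,0,0,-10],[0,0,0,-10],[0,0,0,-10],[0,0,0,-10],[0,0,0,-10]]]'; python3 -m jog '[[[0,0,0,-7],[0,0,0,-4],[0,0,0,-1],[0,0,0,0],[0,0,0,0],[0,0,0,0],[0,0,0,0],[0,0,0,0]]]'
python3 - <<'E'
from h import *
im,c=snap('wrist','w3');t,ct=snap('top','t3');s=manip.sense();print(s['t'],s['tcp_pos'],s['finger_gap'],s['q'])
o=np.zeros((600,800,3),np.uint8);o[:384,:512]=im[:,:,::-1]
o[384:,:288]=t[140:212,210:306,::-1].repeat(3,0).repeat(3,1)
o[384:584,300:800]=cv2.resize(t[230:310,80:280,::-1],None,fx=2.5,fy=2.5); cv2.imwrite('pics/v3.png',o)
E
```

```text
t: 10.25
tcp_pos: [0.5957, -0.0244, 0.3034]
tool_rot: [0.763, 0.647, 0.002, 0.002]
force: [-0.2, 0.3, -0.2]
finger_gap: 0.502
t: 11.25
tcp_pos: [0.5951, -0.0243, 0.3016]
tool_rot: [1.0, 0.004, 0.001, 0.0]
force: [0.1, -0.3, 1.2]
finger_gap: 0.5
t: 12.25
tcp_pos: [0.5951, -0.0242, 0.3016]
tool_rot: [0.768, -0.64, 0.001, -0.0]
force: [0.3, 0.1, 0.1]
finger_gap: 0.501
t: 13.25
tcp_pos: [0.595, -0.0242, 0.3003]
tool_rot: [-0.699, 0.715, 0.0, -0.0]
force: [-0.6, 0.1, -0.7]
finger_gap: 0.5
13.35 [ 0.59500192 -0.02426106  0.30025422] 0.5018020410161372 [-2.28242702e-01  6.22595141e-01  1.59998854e+00 -3.12910369e-05
  9.19146545e-01  1.36464026e+00]
```

View pics/v3.png

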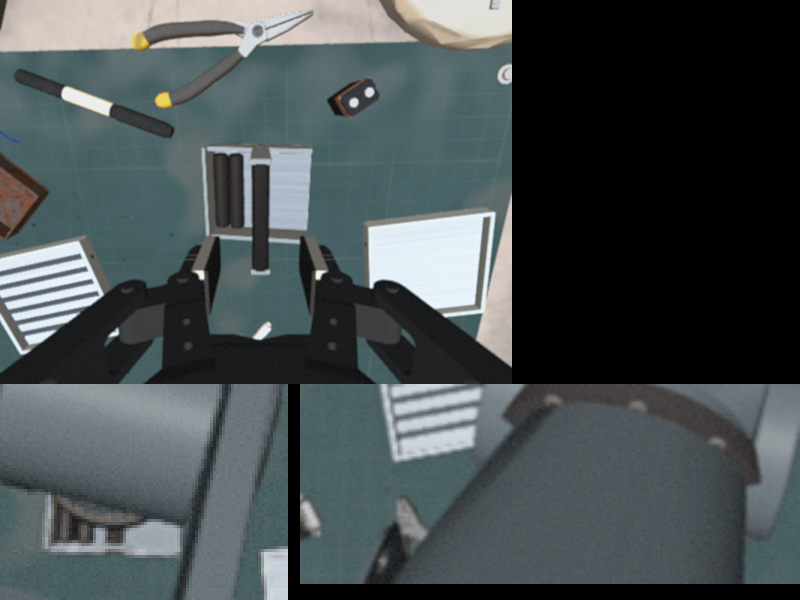

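The scoop stands with both rods in it. The bar, at column 261, is midway between the pads (205 and 318). I regrasp and lift.

```bash
python3 -m jog '[[[0,0,-12,0],[0,0,-20,0],[0,0,-20,0],[0,0,-10,0],[0,0,-3.3,0],[0,0,0,0],[0,0,0,0],[0,0,0,0]]]' 50 20; python3 -m jog '[[[0,0,0,0],[0,0,0,0],[0,0,0,0],[0,0,0,0],[0,0,0,0],[0,0,0,0],[0,0,0,0],[0,0,0,0]]]' 0 20; python3 -m jog '[[[0,0,4,0],[0,0,8,0],[0,0,10,0],[0,0,10,0],[0,0,8,0],[0,0,8,0],[0,0,4,0],[0,0,0,0]]]'
python3 - <<'E'
from h import *
s=manip.sense();print(s['t'],s['tcp_pos'],s['q'])
c=manip.camera_info('top')
t=np.array([.4845,.1955]);th=np.radians(12);R=np.array([[np.cos(th),-np.sin(th)],[np.sin(th),np.cos(th)]])
for uv in((122,278),(125,290),(132,288),(150,320),(206,265),(118,328)): print(uv,(R.T@(ray(c,*uv,.008)[:2]-t)*1000).round())
for x in(-.120,-.095,-.0755,-.03): print(x,(t+R@[x,0]).round(4),(t+R@[x,-.006]).round(4))
E
```

```text
t: 14.35
tcp_pos: [0.5952, -0.0243, 0.2356]
tool_rot: [-0.699, 0.715, -0.001, 0.0]
force: [-0.4, -0.7, 0.3]
finger_gap: 0.498
t: 15.35
tcp_pos: [0.5951, -0.0244, 0.2352]
tool_rot: [-0.699, 0.715, -0.0, 0.0]
force: [-0.8, -2.9, 3.9]
finger_gap: 0.137
t: 16.35
tcp_pos: [0.5951, -0.0243, 0.2874]
tool_rot: [-0.699, 0.715, -0.0, 0.0]
force: [-0.9, -0.4, -2.6]
finger_gap: 0.135
16.35 [ 0.59506527 -0.02428685  0.28736778] [-2.28260975e-01  6.41304489e-01  1.60814797e+00 -3.29557546e-05
  8.91491341e-01  1.36471689e+00]
(122, 278) [-96.  59.]
(125, 290) [-122.   57.]
(132, 288) [-121.   42.]
(150, 320) [-192.   17.]
(206, 265) [-102. -117.]
(118, 328) [-196.   85.]
-0.12 [0.3671 0.1706] [0.3684 0.1647]
-0.095 [0.3916 0.1757] [0.3928 0.1699]
-0.0755 [0.4106 0.1798] [0.4119 0.1739]
-0.03 [0.4552 0.1893] [0.4564 0.1834]
```

```bash
python3 -m jog '[[[-6,6,3,3],[-12,12,0,6],[-15,14,0,7.5],[-15,14,0,7.5],[-15,14,0,7.5],[-15,14,0,7.5],[-15,14,0,7.5],[-15,14,0,7.5]]]'; python3 -m jog '[[[-15,14,0,7.5],[-15,14,0,7.5],[-15,14,0,7.5],[-15,14,0,7.5],[-15,14,0,7.5],[-13,13,0,7.5],[-6,7,0,3],[-2,1.7,0,1.3]]]'
python3 -m jog '[[[0,0,0,0],[0,0,0,0],[0,0,-8,0],[0,0,-10,0],[0,0,-8,0],[0,0,-4,0],[0,0,0,0],[0,0,0,0]]]'
python3 - <<'E'
from h import *
s=manip.sense();print(s['t'],s['tcp_pos'],s['finger_gap'],s['q'])
t=np.array([.4845,.1955]);th=np.radians(12);R=np.array([[np.cos(th),-np.sin(th)],[np.sin(th),np.cos(th)]]);print(R.T@(s['tcp_pos'][:2]-t))
im,c=snap('wrist','w4');cv2.imwrite('pics/w4.png',im[:,:,::-1])
E
```

```text
t: 17.35
tcp_pos: [0.4865, 0.0782, 0.2898]
tool_rot: [0.948, -0.318, -0.0, 0.0]
force: [0.2, -0.6, -3.6]
finger_gap: 0.138
t: 18.35
tcp_pos: [0.391, 0.1697, 0.29]
tool_rot: [0.994, 0.105, 0.0, 0.0]
force: [1.1, -1.0, -2.7]
finger_gap: 0.132
t: 19.35
tcp_pos: [0.3911, 0.1695, 0.2601]
tool_rot: [0.994, 0.105, 0.0, -0.0]
force: [1.1, 0.3, -2.9]
finger_gap: 0.136
19.35 [0.39108974 0.16948119 0.26008187] 0.13643571492559656 [ 1.45468027e-01  5.44641375e-01  2.04853600e+00  8.35745041e-06
  5.48113959e-01 -6.46093819e-02]
[-0.09677864 -0.00602915]
```

View pics/w4.png

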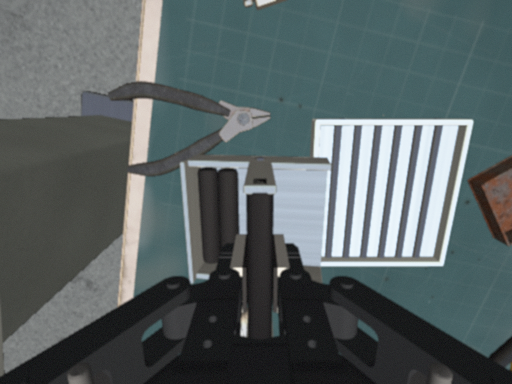

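Run:
```python
from h import *
c=manip.camera_info('wrist')
P=np.array([ray(c,u,v,.018) for u,v in((314,120.5),(472,120.5),(445,266))])
m=(P[0]+P[2])/2; print(P,m,np.linalg.norm(P[0]-P[1]),np.linalg.norm(P[1]-P[2]))
for a,b in((0,1),(2,1)): d=P[b]-P[a]; print(np.degrees(np.arctan2(d[1],d[0])))
s=manip.sense();print(s['tcp_pos'], s['tool_rot'])
```

```text
[[0.41433407 0.24171908 0.018     ]
 [0.52412199 0.26524146 0.018     ]
 [0.5512951  0.15157945 0.018     ]] [0.48281459 0.19664926 0.018     ] 0.11227951515241036 0.11686501567107103
12.092963276265827
103.44530786392495
[0.3911137  0.16947914 0.26018254] [ 9.94492487e-01  1.04807531e-01  2.71293720e-04 -1.78225818e-05]
```

```bash
python3 -m jog '[[[0,0,-7,0],[0,0,-6,0],[3.9,0.9,0,0],[5.9,1.3,0,0],[5.9,1.3,0,0],[5.9,1.3,0,0],[3.9,0.9,0,0],[0,0,0,0]]]'; python3 -m jog '[[[2.9,0.6,0,0],[2.9,0.6,0,0],[2.9,0.6,0,0],[0,0,0,0],[0,0,0,0],[0,0,0,0],[0,0,0,0],[0,0,0,0]]]'
```

```text
t: 20.4
tcp_pos: [0.4141, 0.1748, 0.2466]
tool_rot: [0.994, 0.105, -0.005, 0.0]
force: [-5.4, -2.0, 0.7]
finger_gap: 0.137
t: 21.4
tcp_pos: [0.4195, 0.1762, 0.2462]
tool_rot: [0.994, 0.105, -0.01, 0.001]
force: [-10.9, -3.2, 5.2]
finger_gap: 0.133
```

Run:
```python
from h import *
im,c=snap('wrist','w5');b,_=snap('scene','s5');s=manip.sense();print(s['t'],s['tcp_pos'],s['force'],s['ft_torque'])
o=np.zeros((384,800,3),np.uint8);o[:,:420]=im[:,60:480,::-1];o[:360,430:790]=cv2.resize(b[130:250,80:200,::-1],None,fx=3,fy=3);cv2.imwrite('pics/v5.png',o)
```

```text
21.5 [0.41948747 0.17614043 0.24617977] [-10.88056638  -2.96876319   4.89005698] [-0.67613028  2.28030549 -0.02446122]
```

View pics/v5.png

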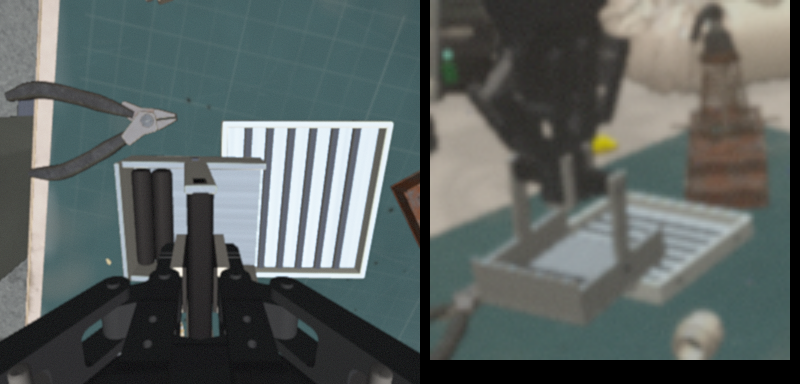

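The scoop has barely turned in the grip: the pads wedge on the bar's edges. While I keep pushing, opening the jaws step by step should let the wedged bar tilt in a controlled way, with the gap setting the tilt. I try a small step.

```bash
python3 -m jog '[[[0.9,0.2,0,0],[2,0.4,0,0],[2,0.4,0,0],[2,0.4,0,0],[1,0.2,0,0],[0,0,0,0],[0,0,0,0],[0,0,0,0]]]' 16 20
python3 - <<'E'
from h import *
im,c=snap('wrist','w6');b,_=snap('scene','s6');s=manip.sense();print(s['t'],s['tcp_pos'],s['force'],s['finger_gap'])
o=np.zeros((384,800,3),np.uint8);o[:,:420]=im[:,60:480,::-1];o[:360,430:790]=cv2.resize(b[130:250,80:200,::-1],None,fx=3,fy=3);cv2.imwrite('pics/v6.png',o)
E
```

```text
t: 22.5
tcp_pos: [0.4298, 0.1782, 0.2472]
tool_rot: [0.994, 0.105, -0.006, 0.0]
force: [-9.5, -2.5, 10.5]
finger_gap: 0.163
22.6 [0.42983919 0.17821043 0.24721816] [-9.7732589  -1.48491936 10.36403617] 0.15903830704592614
```

View pics/v6.png

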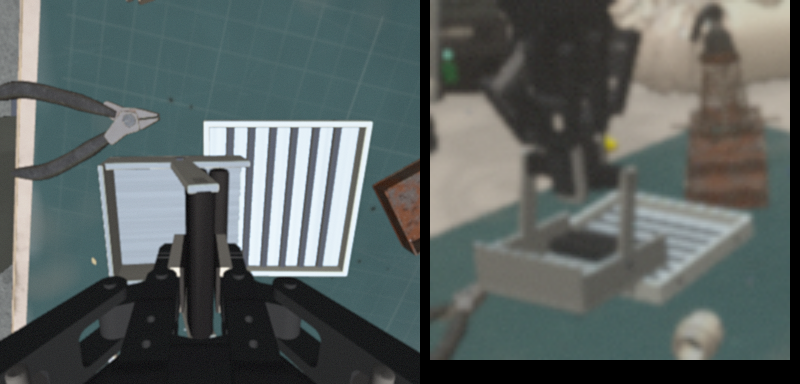

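Both rods have rolled toward the mouth: wrist view column 222, with the mouth edge at 243. I hold one second to let them move, then read the tray as a numeric profile to save pictures.

```bash
cat >> h.py <<'E'
def prof(n,name):
    im,c=snap(n,name); t=np.array([.483,.1965]);th=np.radians(12.3)
    R=np.array([[np.cos(th),-np.sin(th)],[np.sin(th),np.cos(th)]]); g=im.mean(2)
    for y in (.04,.025,0.01,-.01,-.03):
        r=[]
        for x in np.arange(-.11,.056,.004):
            u,v=proj(c,np.append(t+R@[x,y],.016)); ui,vi=int(round(u)),int(round(v))
            r.append(int(g[vi,ui]) if 0<=ui<512 and 0<=vi<384 else -1)
        print(int(y*1000),r)
    s=manip.sense();print(s['t'],s['tcp_pos'],s['force'],s['finger_gap'])
E
python3 -m jog '[[[0,0,0,0],[0,0,0,0],[0,0,0,0],[0,0,0,0],[0,0,0,0],[0,0,0,0],[0,0,0,0],[0,0,0,0]]]'
python3 -c "
from h import *
print(list(range(-110,56,4)));prof('wrist','w7')"
```

```text
t: 23.6
tcp_pos: [0.4298, 0.1782, 0.2472]
tool_rot: [0.994, 0.105, -0.006, 0.0]
force: [-8.9, -1.6, 11.2]
finger_gap: 0.163
[-110, -106, -102, -98, -94, -90, -86, -82, -78, -74, -70, -66, -62, -58, -54, -50, -46, -42, -38, -34, -30, -26, -22, -18, -14, -10, -6, -2, 2, 6, 10, 14, 18, 22, 26, 30, 34, 38, 42, 46, 50, 54]
40 [93, 94, 92, 96, 92, 90, 89, 93, 89, 91, 92, 93, 93, 87, 242, 241, 244, 238, 103, 240, 241, 94, 116, 241, 244, 105, 242, 241, 164, 103, 240, 240, 93, 181, 240, 230, 103, 240, 238, 239, 95, 242]
25 [192, 192, 190, 191, 190, 192, 192, 193, 132, 88, 86, 87, 85, 91, 195, 192, 192, 192, 193, 192, 32, 45, 54, 38, 50, 58, 139, 240, 168, 104, 241, 242, 94, 213, 241, 230, 102, 240, 238, 240, 95, 237]
10 [188, 190, 189, 191, 193, 193, 194, 196, 196, 196, 82, 197, 133, 78, 56, 100, 198, 198, 200, 201, 36, 49, 58, 42, 51, 54, 95, 242, 102, 104, 242, 243, 100, 182, 240, 193, 104, 240, 239, 240, 94, 242]
-10 [189, 191, 190, 190, 189, 189, 190, 190, 194, 191, 113, 30, 49, 45, 40, 28, 195, 194, 194, 196, 36, 52, 59, 46, 53, 51, 184, 243, 165, 106, 244, 245, 97, 177, 240, 230, 102, 240, 239, 241, 96, 244]
-30 [189, 190, 193, 193, 191, 194, 172, 173, 94, 89, 13, 35, 48, 43, 36, 28, 76, 94, 165, 172, 35, 50, 52, 38, 51, 51, 176, 243, 157, 100, 243, 244, 93, 238, 241, 229, 103, 241, 241, 242, 96, 243]
23.65 [0.42983841 0.1781935  0.24723052] [-8.26045679 -1.7286797  10.22725242] 0.1558358127848924
```

```bash
python3 -m jog '[[[0,0,0,0],[0,0,1.5,0],[0,0,1.5,0],[-2,-0.4,0.5,0],[-3,-0.7,0.5,0],[-4,-0.9,0.5,0],[-5,-1.1,0.5,0],[-5,-1.1,0,0]]]' 0 20; python3 -m jog '[[[-5,-1.1,0,0],[-5,-1.1,0,0],[-5,-1.1,0,0],[-5,-1.1,0,0],[-4,-0.9,0,0],[-2,-0.4,0,0],[0,0,0,0],[0,0,0,0]]]'
python3 -c "
from h import *
prof('wrist','w8')
im=cv2.imread('pics/w8.png');b,_=snap('scene','s8')
o=np.zeros((384,800,3),np.uint8);o[:,:420]=im[:,60:480];o[:360,430:790]=cv2.resize(b[130:250,80:200,::-1],None,fx=3,fy=3);cv2.imwrite('pics/v8.png',o)"
```

```text
t: 24.65
tcp_pos: [0.415, 0.1744, 0.2525]
tool_rot: [0.994, 0.105, 0.002, -0.0]
force: [-1.3, -0.7, -2.1]
finger_gap: 0.14
t: 25.65
tcp_pos: [0.3884, 0.1687, 0.252]
tool_rot: [0.994, 0.105, 0.0, -0.0]
force: [0.4, -0.2, -1.8]
finger_gap: 0.133
40 [90, 92, 91, 90, 89, 89, 89, 93, 92, 92, 94, 89, 89, 94, 241, 241, 242, 88, 143, 240, 243, 104, 237, 238, 121, 102, 241, 239, 88, 189, 239, 232, 102, 241, 235, 75, 102, 238, 239, 229, 93, 238]
25 [177, 87, 86, 86, 84, 170, 183, 183, 183, 185, 188, 190, 192, 191, 167, 235, 242, 95, 78, 37, 67, 56, 26, 42, 76, 47, 243, 240, 86, 191, 240, 231, 103, 243, 235, 76, 100, 238, 239, 220, 93, 234]
10 [187, 194, 185, 184, 190, 191, 182, 189, 186, 187, 187, 185, 188, 187, 186, 242, 243, 89, 90, 38, 66, 50, 25, 37, 77, 44, 243, 240, 81, 191, 240, 225, 101, 244, 235, 99, 113, 239, 239, 213, 95, 237]
-10 [182, 40, 46, 52, 49, 84, 186, 185, 184, 185, 187, 188, 189, 188, 188, 244, 243, 89, 81, 41, 66, 47, 34, 45, 67, 46, 244, 241, 93, 185, 240, 214, 104, 245, 236, 80, 110, 239, 240, 187, 93, 235]
-30 [33, 36, 44, 46, 49, 17, 93, 93, 186, 188, 186, 187, 187, 189, 192, 246, 243, 90, 76, 42, 54, 48, 30, 47, 56, 43, 245, 241, 98, 229, 241, 211, 102, 245, 238, 86, 133, 238, 240, 201, 94, 237]
25.7 [0.38835581 0.16867501 0.25202016] [-0.11412326 -0.13504477 -1.62986227] 0.1357638676939449
```

View pics/v8.png

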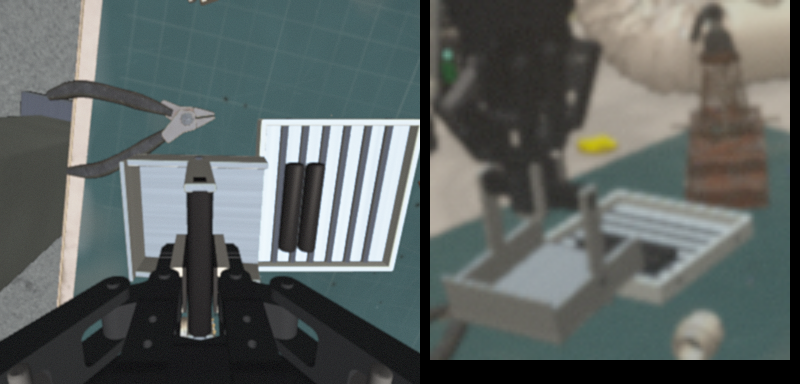

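The scoop is empty and level. Both rods lie parallel in two adjacent grooves (wrist view columns 292 and 312). I carry the scoop back to its clear starting spot.

```bash
python3 -m jog '[[[0,0,8,0],[0,0,14,0],[0,0,14,0],[4,-4,4,-3],[12,-11,0,-6],[15,-14,0,-7.5],[15,-14,0,-7.5],[15,-14,0,-7.5]]]'; python3 -m jog '[[[15,-14,0,-7.5],[15,-14,0,-7.5],[15,-14,0,-7.5],[15,-14,0,-7.5],[15,-14,0,-7.5],[15,-14,0,-7.5],[15,-14,0,-7.5],[15,-14,0,-7.5]]]'; python3 -m jog '[[[12,-11,0,-1.8],[9,-7,0,0],[4,-6,0,0],[0,0,-12,0],[0,0,-16,0],[0,0,-12,0],[0,0,-8,0],[0,0,-4,0]]]'
```

```text
t: 26.75
tcp_pos: [0.4495, 0.1112, 0.2925]
tool_rot: [0.985, -0.171, 0.0, -0.0]
force: [-0.3, 0.8, -2.7]
finger_gap: 0.137
t: 27.75
tcp_pos: [0.5693, -0.0008, 0.2924]
tool_rot: [0.768, -0.641, -0.0, 0.0]
force: [0.1, -0.2, -2.0]
finger_gap: 0.142
t: 28.75
tcp_pos: [0.5939, -0.0242, 0.2391]
tool_rot: [0.759, -0.651, -0.001, 0.0]
force: [-0.5, -0.1, -1.3]
finger_gap: 0.134
```

```bash
python3 -m jog '[[[0,0,-1,0],[0,0,-1,0],[0,0,-1,0],[0,0,0,0],[0,0,0,0],[0,0,0,0],[0,0,0,0],[0,0,0,0]]]'
```

```text
t: 29.75
tcp_pos: [0.5943, -0.0241, 0.2384]
tool_rot: [0.759, -0.651, 0.0, -0.001]
force: [-2.1, 2.0, 5.4]
finger_gap: 0.138
```

```bash
python3 -m jog '[[[0,0,0,0],[0,0,0,0],[0,0,0,0],[0,0,0,0],[0,0,8,0],[0,0,15,0],[0,0,20,0],[0,0,20,0]]]' 50; python3 -m jog '[[[0,0,10,0],[0,0,0,0],[0,0,0,0],[0,0,0,0],[0,0,0,0],[0,0,0,0],[0,0,0,0],[0,0,0,0]]]'
python3 -c "
from h import *
im,c=snap('wrist','w9');b,_=snap('scene','s9');s=manip.sense();print(s['t'],s['tcp_pos'],s['force'])
o=np.zeros((600,800,3),np.uint8);o[:384,:512]=im[:,:,::-1];o[384:600,:432]=cv2.resize(b[165:237,210:354,::-1],None,fx=3,fy=3);o[384:600,440:800]=cv2.resize(b[180:252,95:215,::-1],None,fx=3,fy=3);cv2.imwrite('pics/v9.png',o)"
```

```text
t: 30.75
tcp_pos: [0.5942, -0.0244, 0.3017]
tool_rot: [0.759, -0.651, 0.001, -0.0]
force: [-1.0, -0.2, -0.2]
finger_gap: 0.503
t: 31.75
tcp_pos: [0.5941, -0.0244, 0.31]
tool_rot: [0.759, -0.651, -0.0, 0.0]
force: [-0.8, -0.7, -0.5]
finger_gap: 0.499
31.85 [ 0.59412735 -0.02437979  0.31002433] [-0.03931508  0.01878436 -0.43754326]
```

View pics/v9.png

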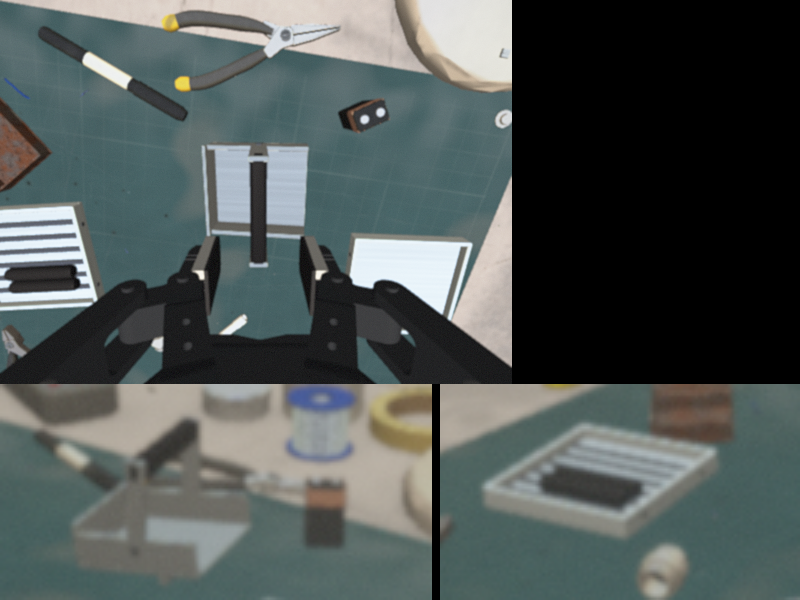

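```bash
python3 -c "
from h import *
c=manip.camera_info('wrist');t=np.array([.483,.1965]);th=np.radians(12.3);R=np.array([[np.cos(th),-np.sin(th)],[np.sin(th),np.cos(th)]])
g=cv2.imread('pics/w9.png').mean(2)
for z in (.015,.022):
  for uv in((40,272.5),(44,284)): print(z,uv,(R.T@(ray(c,*uv,z)[:2]-t)*1000).round(1))
print(g[262:296,40].round().astype(int).tolist())
print(manip.sign_off())"
```

```text
0.015 (40, 272.5) [-15.8  -5. ]
0.015 (44, 284) [-29.8  -5.3]
0.022 (40, 272.5) [-11.9 -11.3]
0.022 (44, 284) [-25.4 -11.6]
[99, 100, 102, 89, 54, 29, 33, 38, 44, 46, 52, 48, 50, 49, 51, 48, 44, 32, 34, 32, 37, 43, 47, 50, 50, 52, 50, 49, 51, 89, 178, 240, 247, 244]
the job is handed in; nothing more can be done
None
```

The job is handed in: both ferrite rods lie in adjacent grooves of the grooved tray, and the empty scoop stands upright near its starting spot. The clock read about 32 s of the 51 s limit; I get no verdict.

- **Approach:** a brown object blocked the far side of the tray. I lifted the scoop with both rods in it, set it down and regrasped it halfway through a turn of about 207°, then poured from the robot's side.
- **Pour:** I pressed the foot rail against the tray's outer wall from just above the tray. The grip at its minimum 20 N would not let the bar turn, so I opened the jaws slightly while still pushing. The rods rolled out at about 10° of tilt, less than the 25–35° you gave.
- **Rods:** the last check put the rod centres at tray x ≈ -15.8 and -29.8 mm (grooves at -15 and -30), y ≈ -5 mm, and parallel to the ridges.
- **Scoop:** the last picture shows it upright and empty with the gripper open above it, clear of it. When I set it down, it touched the bench about 3 mm sooner than expected, probably because the bar had slipped slightly in the pads.
- **Not measured directly:** I judged the rods' height in the grooves only from their spacing and position, not from a height reading.

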